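Kit the bolt inspection tray to its drawn layout

ROBOT

A 6-joint arm with a two-finger parallel gripper is mounted at the origin on a cart in front of the work surface, level with it; the furniture and walls round the work are solid. World frame = base frame: x ahead of the robot, y to its left, z up, the work surface at z = 0. Lengths are in m, angles in rad, forces in N, time in s.
With the tool pointing down it reaches from about 0.325 to 0.85 m from the base axis. Payload 15.5 kg.
Tool frame: the origin (TCP) lies midway between the tips of the shut fingers; the grasp point (between the pads) lies 19 mm behind it; z points along the fingers, y is the line along which they close (so a half turn about z gives the same grasp; the last joint's range is limited). The gripper opens to 91 mm and grips with 3 to 60 N. Pads are 32 mm wide; open, the fingers measure 118 mm over their backs; the gripper's body (76 mm by 178 mm) begins 60 mm behind the grasp point.
Start: joints at [1.093, 0.494, 1.345, -0, 1.302, -0.096], TCP at [0.233, 0.58, 0.214] pointing down, gripper open.
Joint ranges: [-2.91, 2.91], [-0.82, 2.16], [0.22, 2.67], [-1.22, 4.37], [0.12, 2.79], [-3.08, 3.08]. Speed limits (rad/s): [1.89, 1.89, 2.57, 3.01, 3.01, 3.01].

INTERFACE

Orientations are given as a unit quaternion [w, x, y, z].
In Python, from station import get_obs, capture, close_job gives the robot as it stands.
- The arm moves only by the tool servo_tool, never from a script. Its argument "steps" is text: rows parted by semicolons, each of 7 numbers parted by spaces: the shift along the world's x, y, z in m, then the turn, a rotation vector about the world's x, y, z in rad, then the finger opening in m, from 0 to 0.0912. In form: x y z ax ay az jaw; .... A call has 1 to 12 rows; each row shifts and turns the commanded pose from where the row before left it; what a row does not reach is not made up. A row lasts 1/8 s, in which the tool goes at most 62.5 mm and 10.7 degrees, less where a joint would pass 70% of its speed; a pose out of reach is approached as far as the arm can. A call is refused whole if a number of a shift passes 0.0625 or a number of a turn 0.188, either way. A call with a gripper value outside its range is refused whole. The fingers move at their own pace and stop on an object; the grip force is fixed at half the most. Time passes only in rows, so rows that do not move let the fingers close. It gives the time, the measured TCP pose, the force, the opening and the grip force at its end, in the units of the state.
- get_obs(): the state, without advancing time (a new reading comes with each control period).
- capture(name): name is "scene" or "top" or "wrist"; returns a dict with "pixels" (400x640x3 uint8, red, green, blue), "intrinsics" (3x3 intrinsics, pixels), "extrinsics" (4x4, takes a point from world to camera coordinates). Camera axes: x right, y up, looking along -z (the intrinsics and any distortion apply to the point x, -y, -z); pixel columns grow to the right and rows downward; lengths in m; the calibration is good to about 2 mm. A picture is of the moment at which its call begins. There is no depth.
- close_job(): hands the job in; it is judged then, once.
The state is a dict: "time": time; "joint_positions": joint angles; "qd": joint speeds; "tau": joint torques, N m; "ee_pos": TCP position; "eef_rot": TCP orientation; "force": force on the tool from outside, world axes, zero at the start; "moment": the same for the moment, N m; "gripper_width": finger opening in m; "grasp_force": force on a finger pad.
Only numpy, scipy, OpenCV 4.12 (cv2) and the standard library are available. Lean on these libraries where they do the work, as an engineer would, in place of code of your own. Each camera call takes 0.05 s, during which the arm holds its last target. There are 200 camera calls.

TASK

Kit the tray to match the layout drawn on its two cards: lay the length gauge flat, posts up, inside the drawn rectangle, lined up with it, and stand the bolt that has washers on it (not a plain one) upright on its head inside the drawn circle. Let go of both pieces.

Things in the scene. Friction and masses are not known exactly. Their poses are not given: they have to be found in the camera images.
- gauge: length gauge: light grey metal block 28 mm (its x) by 50 mm (its y), 10 mm high, with a post across each y end (8 mm thick, full width, top at 22 mm): a U seen from the side. The two sides 28 mm apart are flat over the whole length. Half a turn about z makes no difference. Origin: centre of its underside. About 0.12 kg. Starts lying flat on the table, posts up
- washer_bolt: zinc hex bolt with washers threaded on, standing on its head, 47 mm high: head 18 mm wide, washers 28 mm across with top at 11 mm, above them the bare round shank, 10 mm thick. Origin: centre of its underside, under the shank; z up. About 0.045 kg. Starts upright on the table. Other standing bolts have no washers. No loose object is within 75 mm of it or the gauge, centre to centre
- rectangle (a point): centre of the black rectangle, 66 mm along its x by 44 mm along its y (8 mm more on every side than the gauge, whose long y side thus goes along this x), drawn on a white card 100 mm square lying in the tray. The point is on the card's top, 5 mm above the table; z up. Card and tray are fixed
- circle (a point): centre of the black circle, 44 mm across, on the other white card in the tray (small hexagon inside). The point is on the card's top, 5 mm above the table, 108 mm from the rectangle's centre, to either side of it. Tray: flat, aluminium, 130 by 224 mm, rim 7 mm above the table. Open cartons and a basket, flaps up to 0.29 m high, begin at x = 0.54 (right), 0.58 (left and middle): keep clear
Things that resemble listed ones, but are neither listed nor needed, are in the scene too. What is shaped like the gauge but orange or purple is not meant. Leave any brown look-alike of the part that bears rectangle alone.

How it is judged:
At the end, for the whole second after the job is handed in: The gauge lies flat, posts up, on its card, centred in the rectangle to within 12 mm along each side and lined up with it to within 22 degrees (either way round); the bolt with washers stands upright on its head on the other card, within 12 mm of the circle's centre; both are at rest (x of gauge in the frame of rectangle between -0.012 and 0.012 m and y of gauge in the frame of rectangle between -0.012 and 0.012 m and z of gauge in the frame of rectangle between -0.004 and 0.005 m and angle between the y axis of gauge and the x axis of rectangle, either way round below 0.38 rad and angle between each of gauge, washer_bolt's own z axis and vertical below 0.12 rad and horizontal distance between washer_bolt and circle below 0.012 m and z of washer_bolt in the frame of circle between -0.004 and 0.005 m and linear speed of each of gauge, washer_bolt below 0.02 m/s); the robot touches nothing.
It also fails if it takes over 61 s, if anything falls off the work surface, if the arm or the gripper's body presses on something with over 40 N, if the wrist force passes 120 N, or if a joint passes its speed limit or range.

## Working session

There is one attempt and no reset: what is moved stays moved. The work goes in short steps, Python scripts to look and compute and a tool call to move; the robot and the scene stay as the last step left them, time stands still between calls to the robot, and variables do not carry over. Pictures are saved under pics/ and viewed, at most 13 in all, crops included, and the job is handed in when it is done.

Besides the shell and the picture viewer there is one more tool, called after "Request:" as name(argument=value, ...) on one line, values as JSON. servo_tool: Moves the arm, as the interface text tells. Its arguments: {"type":"object","properties":{"steps":{"type":"string"}},"required":["steps"]}

```bash
mkdir -p pics
cat > h.py <<'E'
import numpy as np, cv2
from station import get_obs, capture
def ray(c,u,v,z):
    K=np.array(c["intrinsics"]);T=np.array(c["extrinsics"])
    d=np.linalg.solve(K,[u,v,1.]);d=np.array([d[0],-d[1],-d[2]])
    R=T[:3,:3];o=-R.T@T[:3,3];d=R.T@d
    return o+d*(z-o[2])/d[2]
def proj(c,p):
    K=np.array(c["intrinsics"]);T=np.array(c["extrinsics"])
    q=T[:3,:3]@np.array(p)+T[:3,3];q=K@np.array([q[0],-q[1],-q[2]]);return q[:2]/q[2]
def save(n,im): cv2.imwrite("pics/"+n,im[:,:,::-1])
E
python3 - <<'E'
from h import *
import pickle
for n in("top","scene"):
    c=capture(n);pickle.dump(c,open(n+".pkl","wb"));save(n+"0.png",c["pixels"]);print(n,c.keys(),np.array(c["intrinsics"]).round(1).tolist(),np.array(c["extrinsics"]).round(3).tolist())
o=get_obs();print(o["ee_pos"],o["eef_rot"],o["time"])
E
```

```text
top dict_keys(['pixels', 'intrinsics', 'extrinsics']) [[461.7, 0.0, 325.0], [0.0, 461.7, 200.7], [0.0, 0.0, 1.0]] [[-0.001, -1.0, -0.003, 0.029], [1.0, -0.001, 0.031, -0.419], [-0.031, -0.003, 1.0, -1.451], [0.0, 0.0, 0.0, 1.0]]
scene dict_keys(['pixels', 'intrinsics', 'extrinsics']) [[460.6, 0.0, 312.9], [0.0, 460.6, 197.5], [0.0, 0.0, 1.0]] [[-0.719, -0.694, 0.02, 0.321], [0.401, -0.391, 0.829, -0.204], [-0.567, 0.604, 0.56, -1.154], [0.0, 0.0, 0.0, 1.0]]
[0.23270349 0.57968379 0.2134019 ] [-1.48009350e-04  1.89740588e-01  9.81834102e-01 -5.33036656e-04] 0.1
```

View pics/top0.png

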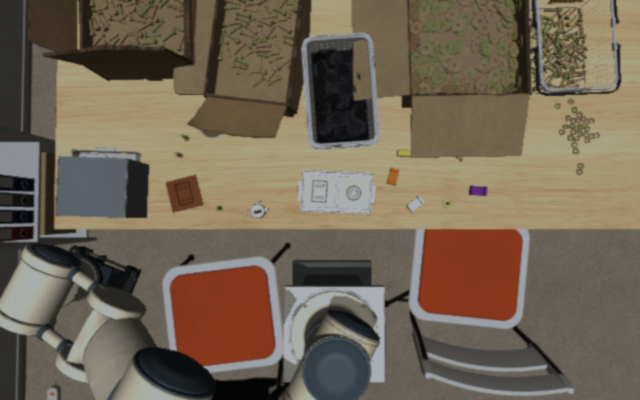

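View pics/scene0.png

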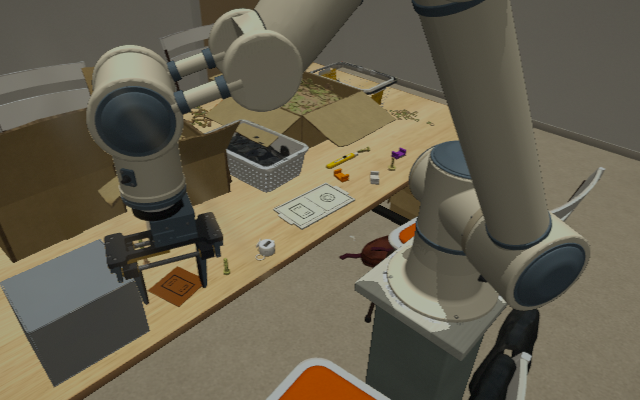

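Top view: tray at (337,192) with rectangle (319,191) and circle (353,192); grey U block at (415,204); orange (393,176) and purple (478,190) look-alikes; a white object at (258,210); bolt-like specks at (220,208), (447,203), (180,154), (185,137) and (461,157). One enlarged composite will show which is which.

Run:
```python
from h import *
import pickle
t=pickle.load(open("top.pkl","rb"));s=pickle.load(open("scene.pkl","rb"))
C=[(220,208),(447,203),(180,154),(185,137),(461,157),(415,204)]
rows=[]
for k in range(2):
    r=[]
    for p in C:
        if k==0:c,uv,w=t,p,14
        else:
            w=24;c=s;P=ray(t,*p,0.02);uv=proj(s,P);print(p,P.round(3),uv.round())
        u,v=[int(round(x)) for x in uv]
        im=cv2.copyMakeBorder(c["pixels"],60,60,60,60,cv2.BORDER_CONSTANT)[v+60-w:v+60+w,max(u+60-w,0):u+60+w]
        r.append(cv2.resize(im,(132,200) if 0 else (132,132),interpolation=cv2.INTER_CUBIC))
    rows.append(np.hstack(r))
z=cv2.resize(t["pixels"][165:220,290:435],(792,300),interpolation=cv2.INTER_CUBIC)
save("comp.png",np.vstack(rows+[z]))
```

```text
(220, 208) [0.396 0.357 0.02 ] [229. 265.]
(447, 203) [ 0.41  -0.353  0.02 ] [392. 164.]
(180, 154) [0.566 0.483 0.02 ] [147. 256.]
(185, 137) [0.619 0.468 0.02 ] [142. 244.]
(461, 157) [ 0.555 -0.398  0.02 ] [367. 146.]
(415, 204) [ 0.407 -0.253  0.02 ] [374. 175.]
```

View pics/comp.png

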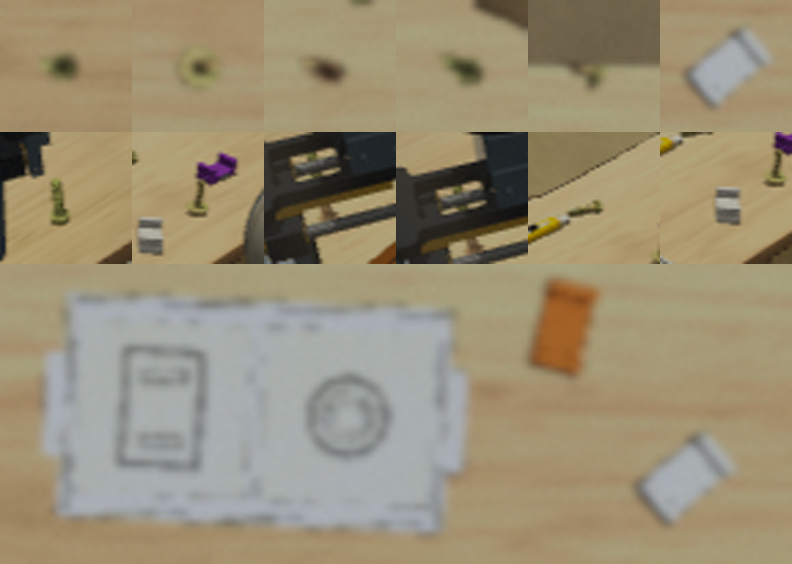

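The bolts are (220,208), (447,203), (180,154), (185,137) and (461,157). Only (447,203) shows a pale washer ring from above and a wide base from the side, so it is the washer bolt; (220,208) is a plain standing bolt. The grey block at (415,204) is the gauge. Brown card at (184,193) is left alone. Moving over the gauge now.

Request:
servo_tool(steps="0.025 -0.04 0 0 0 -0.04 0.09;0.025 -0.05 0 0 0 -0.04 0.09;0.025 -0.05 0 0 0 -0.04 0.09;0.025 -0.05 0 0 0 -0.04 0.09;0.02 -0.05 0 0 0 -0.04 0.09;0.02 -0.05 0 0 0 -0.04 0.09;0.01 -0.05 0 0 0 -0.04 0.09;0 -0.05 0 0 0 -0.04 0.09;0 -0.05 0 0 0 -0.04 0.09;0 -0.05 0 0 0 -0.04 0.09;0 -0.05 0 0 0 -0.04 0.09;0 -0.05 0 0 0 -0.04 0.09")

```text
time: 1.6
ee_pos: [0.3826, -0.0115, 0.2139]
eef_rot: [0.0, 0.418, 0.908, 0.0]
force: [1.6, -0.1, 0.9]
gripper_width: 0.0902
grasp_force: 0.0
```

Request:
servo_tool(steps="0 -0.05 0 0 0 -0.04 0.09;0 -0.05 0 0 0 0 0.09;0 -0.05 0 0 0 0 0.09;0 -0.05 0 0 0 0 0.09;0 -0.04 0 0 0 0 0.09;0 0 0 0 0 0 0.09;0 0 0 0 0 0 0.09")

```text
time: 2.48
ee_pos: [0.3825, -0.2494, 0.2137]
eef_rot: [-0.0, 0.436, 0.9, 0.0]
force: [0.2, 0.3, 0.3]
gripper_width: 0.0901
grasp_force: 0.0
```

Run:
```python
from h import *
import pickle
o=get_obs();print(o["ee_pos"],o["eef_rot"],o["force"],o["time"])
c=capture("wrist");pickle.dump(c,open("w1.pkl","wb"));save("w1.png",c["pixels"]);print(np.array(c["extrinsics"]).round(3).tolist())
t=pickle.load(open("top.pkl","rb"))
Z=lambda x,y,z=.005:ray(t,290+x/792*145,165+y/300*55,z).round(4)
q=[Z(*p) for p in[(125,347),(205,353),(198,468),(117,462)]];print(np.mean(q,0),q,Z(348,415))
```

```text
[ 0.38251518 -0.24939717  0.21365087] [-4.62495750e-04  4.35957591e-01  8.99967067e-01  2.07114207e-04] [0.22106829 0.30180888 0.30383081] 2.475
[[0.784, 0.62, -0.001, -0.144], [-0.601, 0.759, -0.251, 0.448], [-0.155, 0.198, 0.968, -0.28], [0.0, 0.0, 0.0, 1.0]]
[0.2957   0.045675 0.005   ] [array([0.3306, 0.0666, 0.005 ]), array([0.3271, 0.0204, 0.005 ]), array([0.2608, 0.0245, 0.005 ]), array([0.2643, 0.0712, 0.005 ])] [ 0.2913 -0.0621  0.005 ]
```

View pics/w1.png

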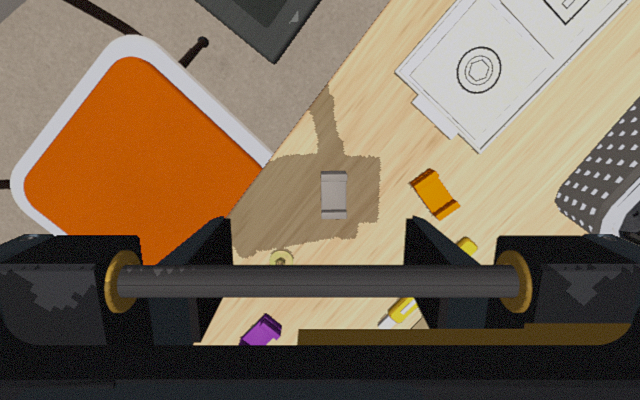

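The wrist view shows the grey gauge at (334,194) almost aligned with the image vertical, the washer bolt at (282,258), the orange block (433,194), the purple block (262,332), and the circle card at (480,70). (My rectangle numbers above missed the 264-row offset of the composite; redoing.)

```bash
cat >> h.py <<'E'
from scipy.optimize import minimize
def gmask(c,u,v,w=40):
    hsv=cv2.cvtColor(c["pixels"],cv2.COLOR_RGB2HSV)
    m=np.zeros((400,640),np.uint8);m[v-w:v+w,u-w:u+w]=(hsv[v-w:v+w,u-w:u+w,1]<40)
    n,l,s,_=cv2.connectedComponentsWithStats(m)
    k=l[v-3:v+4,u-3:u+4];k=np.bincount(k[k>0]).argmax()
    m=(l==k).astype(np.uint8)
    return cv2.drawContours(m,cv2.findContours(m,0,2)[0],-1,1,-1)
def fitg(c,u,v,a0,z0=0.,w=40):
    m=gmask(c,u,v,w);P=ray(c,u,v,z0+.01)
    B=np.array([(x,y,z) for x in(-.014,.014) for y in(-.025,.025) for z in(0,.022)])
    def f(p,d=0):
        ca,sa=np.cos(p[2]),np.sin(p[2]);R=np.array([[ca,-sa,0],[sa,ca,0],[0,0,1]])
        q=np.array([proj(c,R@b+[p[0],p[1],z0]) for b in B])
        i=np.zeros((400,640),np.uint8)
        cv2.fillConvexPoly(i,cv2.convexHull((q*16).round().astype(np.int32)),1,shift=4)
        return 1-(i&m).sum()/(i|m).sum()
    s=np.array([[0,0,0],[.006,0,0],[0,.006,0],[0,0,.2]])+[P[0],P[1],a0]
    r=minimize(f,s[0],method="Nelder-Mead",options=dict(initial_simplex=s,xatol=1e-5,fatol=1e-5))
    return r.x.round(4),1-r.fun,m.sum()
E
python3 - <<'E'
from h import *
import pickle
c=pickle.load(open("w1.pkl","rb"))
# gauge y axis heading; fit angle = heading-90deg
print(fitg(c,334,194,np.radians(-52-90)))
print("bolt",ray(c,282,258,.011),ray(c,282,258,.04), "circle",ray(c,480,70,.005))
t=pickle.load(open("top.pkl","rb"))
Z=lambda x,y,z=.005:ray(t,290+x/792*145,165+(y-264)/300*55,z).round(4)
q=[Z(*p) for p in[(125,347),(205,353),(198,468),(117,462)]];print(np.mean(q,0),Z(348,415))
x,y=270,245
cr=c["pixels"][225:275,250:315]
save("w1b.png",cv2.resize(cr,None,fx=9,fy=9,interpolation=cv2.INTER_CUBIC))
E
```

```text
(array([ 0.4082, -0.2565, -2.4451]), np.float64(0.8984962406015038), np.uint64(1195))
bolt [ 0.41010943 -0.35232941  0.011     ] [ 0.40455545 -0.340056    0.04      ] circle [ 0.44533001 -0.06215232  0.005     ]
[0.448425 0.0455   0.005   ] [ 0.4439 -0.0626  0.005 ]
```

View pics/w1b.png

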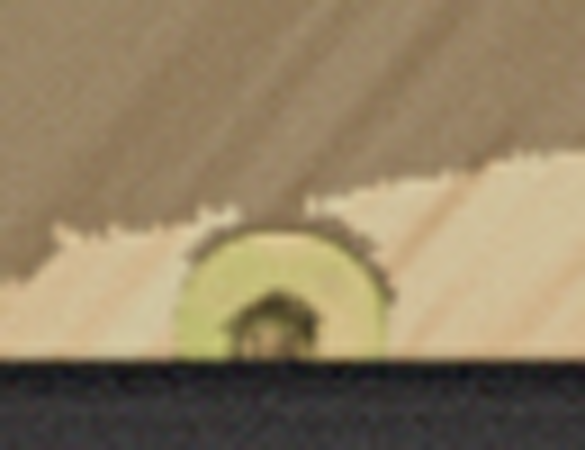

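The crop confirms it: a washer ring around a shank at (282,258), so this is the washer bolt. Next, descend on the gauge.

Request:
servo_tool(steps="0.026 -0.007 -0.01 0 0 0.03 0.06;0 0 -0.04 0 0 0 0.06;0 0 -0.04 0 0 0 0.06;0 0 -0.04 0 0 0 0.06;0 0 -0.03 0 0 0 0.06;0 0 -0.02 0 0 0 0.06;0 0 -0.01 0 0 0 0.06;0 0 -0.01 0 0 0 0.06;0 0 0 0 0 0 0.06")

```text
time: 3.65
ee_pos: [0.4089, -0.2567, 0.0138]
eef_rot: [-0.0, 0.422, 0.907, 0.0]
force: [-1.0, -0.5, -0.7]
gripper_width: 0.0603
grasp_force: 0.0
```

Run:
```python
from h import *
c=capture("wrist");save("w2.png",c["pixels"]);print(get_obs()["ee_pos"],fitg(c,int(proj(c,[.408,-.2565,.01])[0]),int(proj(c,[.408,-.2565,.01])[1]),-2.44,w=90))
```

```text
[ 0.40902114 -0.25692288  0.01417571] (array([ 0.4095, -0.2571, -2.4644]), np.float64(0.5202465623518255), np.uint64(10097))
```

View pics/w2.png

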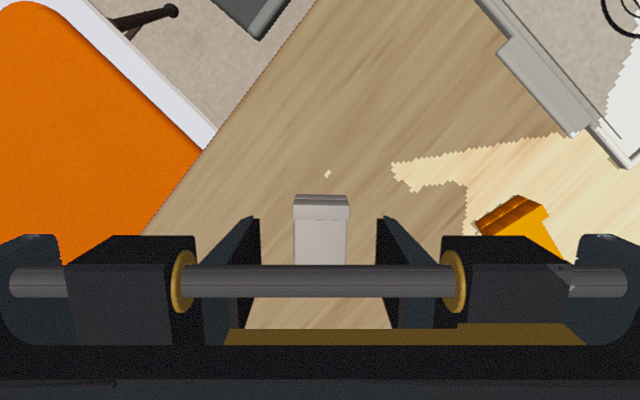

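The fingers (255 and 380) straddle the gauge (293–350) squarely. Descend the last 10 mm and close, then lift.

Request:
servo_tool(steps="0 0 -0.01 0 0 0 0.06;0 0 0 0 0 0 0;0 0 0 0 0 0 0;0 0 0 0 0 0 0;0 0 0 0 0 0 0;0 0 0 0 0 0 0;0 0 0.01 0 0 0 0;0 0 0.03 0 0 0 0;0 0 0.04 0 0 0 0;0 0 0.04 0 0 0 0;0 0 0.04 0 0 0 0;0 0 0 0 0 0 0")

```text
time: 5.2
ee_pos: [0.41, -0.2579, 0.1669]
eef_rot: [0.003, 0.422, 0.907, -0.001]
force: [-0.5, -0.1, -2.2]
gripper_width: 0.0276
grasp_force: 30.0
```

Gauge held (27.6 mm, 30 N). Move to where the wrist camera can see both drawings.

Request:
servo_tool(steps="0 0.03 0.02 0 0 0 0;0 0.03 0.02 0 0 0 0;0 0.03 0.01 0 0 0 0;0 0.03 0 0 0 0 0;0 0.02 0 0 0 0 0;0 0 0 0 0 0 0;0 0 0 0 0 0 0")

```text
time: 6.08
ee_pos: [0.4088, -0.1174, 0.2136]
eef_rot: [-0.0, 0.422, 0.907, -0.0]
force: [0.7, -0.5, -1.9]
gripper_width: 0.0276
grasp_force: 30.0
```

Run:
```python
from h import *
import pickle
c=capture("wrist");save("w3.png",c["pixels"]);pickle.dump(c,open("w3.pkl","wb"));o=get_obs();print(o["ee_pos"],o["gripper_width"])
```

```text
[ 0.40879572 -0.11755766  0.21365233] 0.027577736361265717
```

View pics/w3.png

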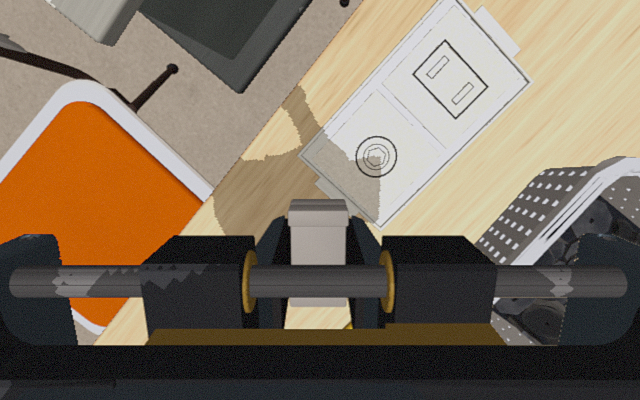

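Run:
```python
from h import *
import pickle
c=pickle.load(open("w3.pkl","rb"))
g=cv2.cvtColor(c["pixels"],cv2.COLOR_RGB2GRAY)
b=cv2.adaptiveThreshold(g,255,cv2.ADAPTIVE_THRESH_MEAN_C,cv2.THRESH_BINARY_INV,15,15)
for k in cv2.findContours(b,cv2.RETR_LIST,2)[0]:
    (x,y),wh,a=cv2.minAreaRect(k)
    if min(wh)<30 or max(wh)>75: continue
    if abs(x-450)<12 and abs(y-79)<12:
        w=np.array([ray(c,*p,.005)[:2] for p in k[:,0].astype(float)]);r=cv2.minAreaRect((w*1000).astype(np.float32));print("rect",r)
    if abs(x-376)<12 and abs(y-156)<12:
        w=np.array([ray(c,*p,.005)[:2] for p in k[:,0].astype(float)]);print("circ",cv2.fitEllipse((w*1000).astype(np.float32)))
o=get_obs();p=o["ee_pos"]
h=np.radians(-50);ax=np.array([np.cos(h),np.sin(h),0])
T=np.array(c["extrinsics"]);cam=-T[:3,:3].T@T[:3,3];print("cam rel",cam-p)
for s in(-.025,-.017):
    for z in(-.004,.018): print(s,z,proj(c,p+ax*s+[0,0,z]).round(1))
```

```text
circ ((444.25640869140625, -62.853145599365234), (42.269344329833984, 42.46585464477539), 161.3495635986328)
circ ((444.2124328613281, -62.83942413330078), (45.22349548339844, 45.6616096496582), 84.96217346191406)
rect ((449.24151611328125, 44.87543487548828), (43.15260314941406, 65.08811950683594), 87.31238555908203)
rect ((449.11114501953125, 44.73017501831055), (46.30363845825195, 68.43866729736328), 87.31053924560547)
cam rel [-0.04551643  0.05370149  0.16987327]
-0.025 -0.004 [318.8 198.7]
-0.025 0.018 [318.9 210.9]
-0.017 -0.004 [318.8 213.5]
-0.017 0.018 [318.9 227.5]
```

Prediction matches the image, so the gauge sits centred in the hand with its axis on the pads. Rectangle centre (0.449, 0.045), long axis at -2.7°; circle (0.444, -0.063). Carry and turn +0.824 rad.

Request:
servo_tool(steps="0.005 0.02 0 0 0 0.103 0;0.005 0.02 0 0 0 0.103 0;0.005 0.02 0 0 0 0.103 0;0.005 0.02 0 0 0 0.103 0;0.005 0.02 0 0 0 0.103 0;0.005 0.02 0 0 0 0.103 0;0.005 0.02 0 0 0 0.103 0;0.0055 0.022 0 0 0 0.103 0;0 0 -0.03 0 0 0 0;0 0 -0.05 0 0 0 0;0 0 -0.05 0 0 0 0;0 0 0 0 0 0 0")

```text
time: 7.62
ee_pos: [0.4474, 0.0445, 0.0817]
eef_rot: [-0.003, 0.024, 1.0, -0.0]
force: [-0.1, 0.1, -0.8]
gripper_width: 0.0275
grasp_force: 30.0
```

Request:
servo_tool(steps="0.001 0 -0.03 0 0 0 0;0 0 -0.02 0 0 0 0;0 0 -0.01 0 0 0 0;0 0 -0.005 0 0 0 0;0 0 0 0 0 0 0")

```text
time: 8.25
ee_pos: [0.4508, 0.0449, 0.0195]
eef_rot: [0.0, 0.024, 1.0, -0.0]
force: [0.4, 0.2, -0.4]
gripper_width: 0.0277
grasp_force: 30.0
```

Request:
servo_tool(steps="-0.001 0 -0.006 0 0 0 0;0 0 -0.0035 0 0 0 0;0 0 0 0 0 0 0;0 0 0 0 0 0 0.045;0 0 0 0 0 0 0.05;0 0 0 0 0 0 0.05;0 0 0.02 0 0 0 0.05;0 0 0.04 0 0 0 0.05;0 0 0.05 0 0 0 0.05;0 0 0.05 0 0 0 0.05;0 0 0.04 0 0 0 0.05;0 0 0 0 0 0 0.05")

```text
time: 9.75
ee_pos: [0.4508, 0.045, 0.212]
eef_rot: [0.003, 0.024, 1.0, -0.0]
force: [0.6, -0.9, -1.0]
gripper_width: 0.05
grasp_force: 0.0
```

Request:
servo_tool(steps="0 -0.05 0 0 0 0 0.05;0 -0.05 0 0 0 0 0.05;0 -0.05 0 0 0 0 0.05;0 -0.05 0 0 0 0 0.05;0 -0.05 0 0 0 0 0.05;0 -0.05 0 0 0 0 0.05;0 -0.05 0 0 0 0 0.05;0 -0.047 0 0 0 0 0.05;0 0 0 0 0 0 0.05;0 0 0 0 0 0 0.05")

```text
time: 11.0
ee_pos: [0.4488, -0.3512, 0.2083]
eef_rot: [-0.001, 0.024, 1.0, 0.001]
force: [-0.3, 0.6, 0.5]
gripper_width: 0.0501
grasp_force: 0.0
```

Run:
```python
from h import *
import pickle
c=capture("wrist");pickle.dump(c,open("w4.pkl","wb"));o=get_obs();print(o["ee_pos"],o["eef_rot"])
u,v=[int(x) for x in proj(c,[.41,-.352,.011])];print(u,v)
a=c["pixels"][v-50:v+50,u-60:u+60];a=cv2.resize(a,None,fx=5,fy=5,interpolation=cv2.INTER_CUBIC)
t=capture("top");b=cv2.resize(t["pixels"][165:220,290:385],(600,200) if 0 else (346,200),interpolation=cv2.INTER_CUBIC)
im=np.zeros((500,600,3),np.uint8);im[:]=a;im[:150,:260]=cv2.resize(b,(260,150));save("w4.png",im)
```

```text
[ 0.44902604 -0.35089093  0.20865105] [-5.46917383e-04  2.37245236e-02  9.99718188e-01  6.26117546e-04]
315 139
```

View pics/w4.png

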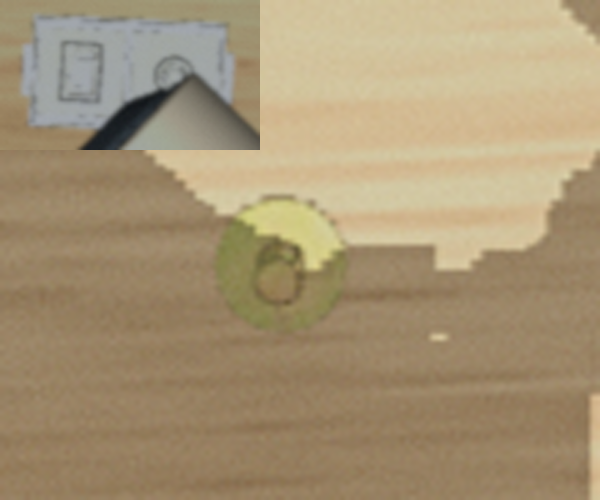

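The washer ring centre is at crop (282,264), i.e. wrist pixel (311.4,141.8), with the shank top at about (311,146).

Run:
```python
from h import *
import pickle
c=pickle.load(open("w4.pkl","rb"))
print(ray(c,311.3,141.7,.011),ray(c,311,145.8,.047))
```

```text
[ 0.41162529 -0.35685655  0.011     ] [ 0.41218098 -0.35656885  0.047     ]
```

Request:
servo_tool(steps="-0.037 -0.006 0 0 0 0 0.05;0 0 -0.04 0 0 0 0.05;0 0 -0.04 0 0 0 0.05;0 0 -0.04 0 0 0 0.05;0 0 -0.03 0 0 0 0.05;0 0 -0.02 0 0 0 0.05;0 0 -0.015 0 0 0 0.05;0 0 0 0 0 0 0.05;0 0 0 0 0 0 0.05")

```text
time: 12.22
ee_pos: [0.4127, -0.3581, 0.0251]
eef_rot: [0.0, 0.024, 1.0, -0.0]
force: [-0.3, -1.1, -0.0]
gripper_width: 0.05
grasp_force: 0.0
```

Request:
servo_tool(steps="0 0.001 -0.009 0 0 0 0.05;0 0 0 0 0 0 0.03;0 0 0 0 0 0 0.0;0 0 0 0 0 0 0;0 0 0 0 0 0 0;0 0 0 0 0 0 0;0 0 0 0 0 0 0;0 0 0 0 0 0 0")

```text
time: 13.22
ee_pos: [0.4124, -0.357, 0.0155]
eef_rot: [0.0, 0.024, 1.0, -0.0]
force: [-0.4, -0.2, 1.1]
gripper_width: 0.0087
grasp_force: 30.0
```

Request:
servo_tool(steps="0 0 0.02 0 0 0 0;0 0 0.04 0 0 0 0;0 0 0.04 0 0 0 0;0.006 0.04 0.02 0 0 0 0;0.006 0.05 0 0 0 0 0;0.006 0.05 0 0 0 0 0;0.006 0.05 0 0 0 0 0;0.006 0.05 0 0 0 0 0;0.002 0.04 0 0 0 0 0;0 0.014 0 0 0 0 0;0 0 0 0 0 0 0;0 0 0 0 0 0 0")

```text
time: 14.72
ee_pos: [0.4446, -0.064, 0.1354]
eef_rot: [0.0, 0.024, 1.0, -0.0]
force: [0.5, -0.5, -0.3]
gripper_width: 0.0087
grasp_force: 30.0
```

Run:
```python
from h import *
import pickle
c=capture("wrist");o=get_obs();print(o["ee_pos"],o["eef_rot"],o["gripper_width"])
print(proj(c,[.4492,.0448,.015]),proj(c,[.4442,-.0629,.005]), proj(c,o["ee_pos"]))
a=c["pixels"][:, :];save("w5.png",a);pickle.dump(c,open("w5.pkl","wb"))
```

```text
[ 0.44452677 -0.06407729  0.13542207] [ 1.00652356e-04  2.44422684e-02  9.99701232e-01 -1.13837773e-04] 0.008814831052159505
[445.78825443 192.53044686] [320.02589779 190.01676045] [319.25713073 247.67166545]
```

View pics/w5.png

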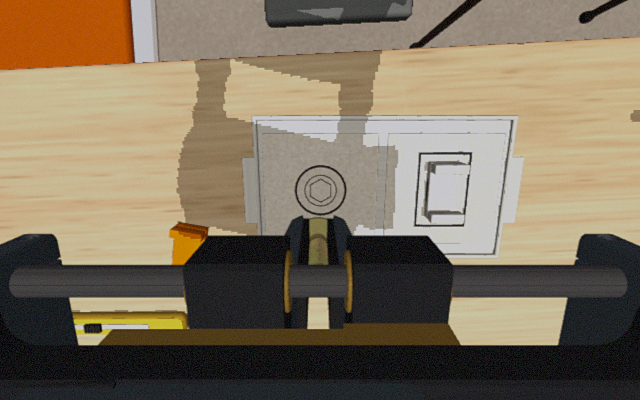

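The gauge lies inside the rectangle at (446,190). The bolt in the hand at (318,240) looks odd because no washer ring is visible; compare with the projected model before placing.

Run:
```python
from h import *
import pickle
c=pickle.load(open("w5.pkl","rb"));p=np.array(get_obs()["ee_pos"])
for z in(-.0155,-.0045,.0315):
  print(z,[proj(c,p+[dx,dy,z]).round().tolist() for dx,dy in((0,0),(-.014,0),(.014,0),(0,.014),(0,-.014),(-.005,0))])
T=np.array(c["extrinsics"]);print(-T[:3,:3].T@T[:3,3]-p)
a=cv2.resize(c["pixels"][170:290,240:400],None,fx=4.5,fy=4.5,interpolation=cv2.INTER_CUBIC)
t=capture("scene");u,v=[int(x) for x in proj(t,p)];b=cv2.resize(t["pixels"][v-30:v+30,u-40:u+40],(346,260),interpolation=cv2.INTER_CUBIC)
im=a.copy();im[280:,:346]=b;save("w6.png",im)
```

```text
-0.0155 [[319.0, 237.0], [318.0, 213.0], [320.0, 260.0], [344.0, 236.0], [294.0, 238.0], [319.0, 229.0]]
-0.0045 [[319.0, 244.0], [318.0, 220.0], [320.0, 268.0], [345.0, 243.0], [293.0, 246.0], [319.0, 236.0]]
0.0315 [[320.0, 276.0], [318.0, 246.0], [321.0, 304.0], [352.0, 274.0], [287.0, 277.0], [319.0, 265.0]]
[-0.07081698  0.00268097  0.16987803]
```

View pics/w6.png

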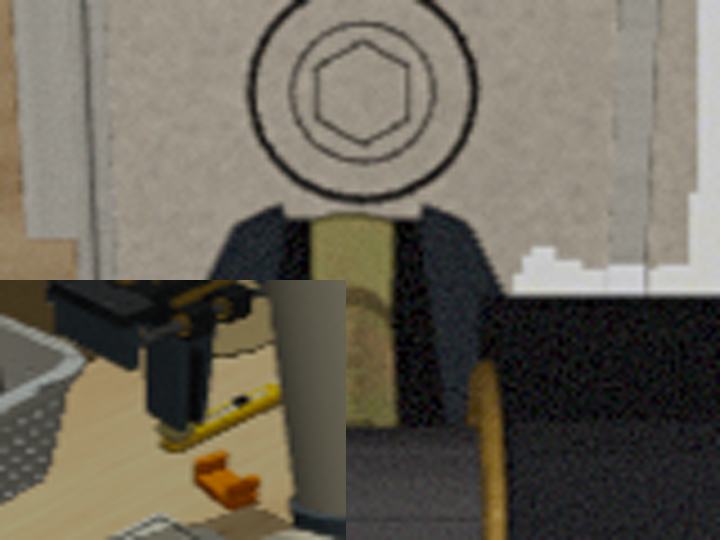

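The image matches the model: the washer's front edge is at row 218 (predicted 213–220) and the shank foot at row 236.7 (predicted 236). The pads just hide the washer's sides, so the bolt is upright and centred. Lower onto the circle.

Request:
servo_tool(steps="0 0.001 -0.03 0 0 0 0;0 0 -0.03 0 0 0 0;0 0 -0.025 0 0 0 0;0 0 -0.015 0 0 0 0;0 0 -0.008 0 0 0 0;0 0 0 0 0 0 0;0 0 0 0 0 0 0")

```text
time: 15.7
ee_pos: [0.4447, -0.0623, 0.0279]
eef_rot: [0.0, 0.024, 1.0, -0.0]
force: [-0.5, -0.0, -0.1]
gripper_width: 0.0089
grasp_force: 30.0
```

Request:
servo_tool(steps="0 0 -0.004 0 0 0 0;0 0 -0.002 0 0 0 0;0 0 0 0 0 0 0;0 0 0 0 0 0 0")

```text
time: 16.2
ee_pos: [0.4444, -0.062, 0.0215]
eef_rot: [0.0, 0.024, 1.0, -0.0]
force: [-0.5, 1.0, -0.3]
gripper_width: 0.009
grasp_force: 30.0
```

Request:
servo_tool(steps="0 0 -0.001 0 0 0 0;0 0 0 0 0 0 0;0 0 0 0 0 0 0.015;0 0 0 0 0 0 0.03;0 0 0 0 0 0 0.05;0 0 0 0 0 0 0.05;0 0 0.02 0 0 0 0.05;0 0 0.04 0 0 0 0.05;0 0 0.05 0 0 0 0.05;0.02 0 0.04 0 0 0 0.05;0.02 0 0 0 0 0 0.05;0 0 0 0 0 0 0.05")

```text
time: 17.7
ee_pos: [0.4853, -0.0621, 0.1707]
eef_rot: [0.001, 0.024, 1.0, -0.0]
force: [-0.8, -0.5, 0.4]
gripper_width: 0.0501
grasp_force: 0.0
```

Run:
```python
from h import *
import pickle
c=capture("wrist");pickle.dump(c,open("w7.pkl","wb"));o=get_obs();print(o["ee_pos"],o["gripper_width"])
print("circ",proj(c,[.4442,-.0629,.005]),"washer exp",proj(c,[.4442,-.0629,.016]),"top exp",proj(c,[.4442,-.0629,.052]),"rect",proj(c,[.4492,.0448,.005]))
save("w7.png",cv2.resize(c["pixels"][110:260,240:500],None,fx=3,fy=3,interpolation=cv2.INTER_CUBIC))
```

```text
[ 0.48401109 -0.06188047  0.17009449] 0.04998926422312745
circ [315.86562089 139.94395387] washer exp [315.79737671 141.02105858] top exp [315.53860765 145.10523621] rect [428.87683405 139.90709387]
```

View pics/w7.png

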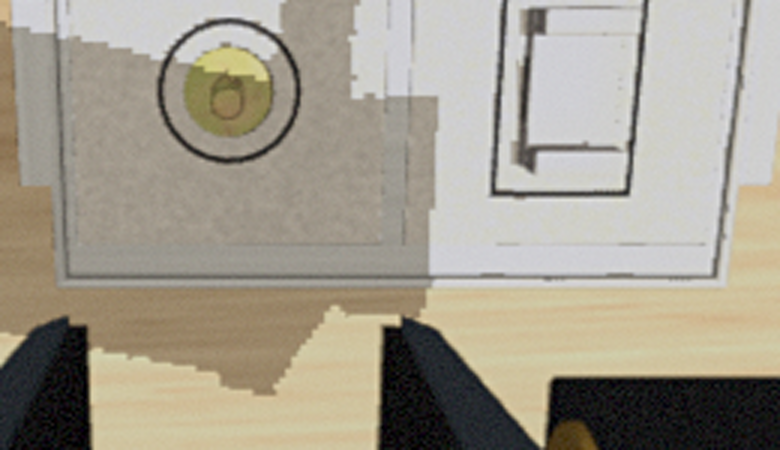

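Final view: the washer bolt stands at crop (228,91) against the circle centre (229,90). The gauge lies flat and lined up inside the rectangle (parallax accounts for its shift to the right), and the gripper is clear.

```bash
python3 -c "
from station import close_job
print(close_job())"
```

```text
the job is handed in; nothing more can be done
None
```

I placed the gauge flat, posts up and lined up, in the rectangle and stood the washer bolt upright in the circle. Both are released and the job was handed in at about 18 s; no verdict came back.

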